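Draw the wedge out from under the drawing board

ROBOT

A 6-joint arm with a two-finger parallel gripper is mounted at the origin on a cart in front of the work surface, level with it; the furniture and walls round the work are solid. World frame = base frame: x ahead of the robot, y to its left, z up, the work surface at z = 0. Lengths are in m, angles in rad, forces in N, time in s.
With the tool pointing down it reaches from about 0.225 to 0.875 m from the base axis. Payload 3.4 kg.
Tool frame: the origin (TCP) lies at the very end of the fingers, on their centre line; the grasp point (between the pads) lies 19 mm behind it (manip.pinch_z is the distance from the TCP to the grasp point, in m); z points along the fingers, y is the line along which they close (so a half turn about z gives the same grasp; the last joint's range is limited). The gripper opens to 85 mm and grips with 20 to 120 N. Pads are 22 mm wide; open, the fingers measure 114 mm over their backs; the gripper's body (76 mm by 85 mm) begins 54 mm behind the grasp point. The pads swing forward as they close: fully open they stand 13 mm farther back than shut.
Start: joints at [-1.373, 0.276, 1.505, -0, 1.361, -0.121], TCP at [0.18, -0.546, 0.231] pointing down, gripper open.
Joint ranges: [-2.89, 2.89], [-0.75, 2.08], [0.22, 2.7], [-1.18, 4.32], [0.11, 2.71], [-2.7, 2.7]. Speed limits (rad/s): [2.57, 2.57, 3.14, 3.14, 3.14, 3.14].

INTERFACE

Orientations are given as a unit quaternion [w, x, y, z].
In Python, from rig import manip gives the robot as it stands. The module is installed in compiled form; this text tells all that it offers.
- The arm moves only by the shell command python3 -m jog 'ROWS' [FORCE]. ROWS is JSON, a list of rows, each an object of numbers: "dx", "dy", "dz": the shift along the tool's x, y, z each as a share of 25 cm, from -1 to 1; "ax", "ay", "az": the turn, a rotation vector about the tool's x, y, z each as a share of 90 degrees, from -1 to 1; "grip": the opening, from -1 (shut) to 1 (fully open), so that 0 is half open. A call has 1 to 5 rows; each row is the pose to reach, as a shift and turn from the pose commanded when the call began, along the tool's axes at that moment; what a row does not reach only later rows make up. A row lasts 1/12 s, in which the tool goes at most 41.7 mm and 7.16 degrees, less where a joint would pass 70% of its speed; a pose out of reach is approached as far as the arm can. A call with a number of a shift or a turn outside -1 to 1 is refused whole. A call with a gripper value outside its range is refused whole. The fingers move at their own pace and stop on an object; FORCE is the grip in N (left out, the last holds). Time passes only in rows, so rows that repeat a pose let the fingers close. It gives the time, the measured TCP pose, the force, the opening and the grip force at its end, in the units of the state.
- manip.get_state(): the state, without advancing time (a new reading comes with each control period).
- manip.get_image(name): name is "scene" or "side" or "wrist"; returns a dict with "img" (400x640x3 uint8, red, green, blue), "mtx" (3x3 intrinsics, pixels), "world_to_cam" (4x4, takes a point from world to camera coordinates); the wrist camera has in their place "T_tool_cam" (4x4, takes a point from camera to tool coordinates, whose origin is the TCP and whose axes are the flange's). Camera axes: x right, y down, z forward; pixel columns grow to the right and rows downward; lengths in m; the calibration is good to about 2 mm. A picture is of the moment at which its call begins: read the wrist's pose just before it. There is no depth.
- manip.sign_off(): hands the job in; it is judged then, once.
The state is a dict: "clock": time; "qpos": joint angles; "qd": joint speeds; "effort": joint torques, N m; "position": TCP position; "ee_rot": TCP orientation; "contact_force": force on the tool from outside, world axes, zero at the start; "moment": the same for the moment, N m; "width": finger opening in m; "gripper_force": force on a finger pad.
Only numpy, scipy, OpenCV 4.12 (cv2) and the standard library are available. Lean on these libraries where they do the work, as an engineer would, in place of code of your own. Each camera call takes 0.05 s, during which the arm holds its last target. There are 200 camera calls.

TASK

The drawing board on the desk is propped up at its front by an orange rubber wedge. Work the orange wedge straight back out along the desk in short tugs of two to three centimetres, stopping for about half a second after each, so that the heavy board comes down gently and is never lifted; finish with the board flat on its frame and the whole wedge lying on its base on the desk in front of the board, clear of it. Leave the black spare wedge where it lies.

Things in the scene. Friction and masses are not known exactly. Their poses are not given: they have to be found in the camera images.
- wedge_grip (a point): centre of the ORANGE wedge's grip block, 21 mm above the desk. The block is 32 mm long, 34 mm high; grasp it from above across its 46 mm width (y). From it the top slopes along +x, 34 to 5 mm thick, to the tip 126 mm ahead, under the board; pull to -x. The board's front edge is about 35 mm ahead at the start. Rubber, 0.09 kg; pulling takes about 5 to 12 N: grip with 30 N.
- drawing_board: low fixed wooden frame of the drawing board, 215 (x) x 246 (y) x 8 mm. Origin: centre of its underside, on the desk. -x points to its open front, where the wedge goes in; the board's front edge is at x = -0.110, the hinge at the rear, x = +0.105. The hinged wooden board on it is 215 x 250 x 14 mm, 1.3 kg, its top at the front at most 50 mm above the desk.
- board_panel (a joint): angle of the hinged board, rad: 0 = flat on its frame, larger = front raised; about 0.09 at the start (front edge some 20 mm up). It sinks under its own weight as the wedge goes back, and is flat once the wedge is about 80 mm out, and clear at about 95 mm.
- spare_wedge_grip (a point): centre of the grip block of the BLACK spare wedge, same shape and size as the orange one, lying loose on the desk to the right; not to be moved.

How it is judged:
By the outcome, as a careful person would: the job done as asked, in the order asked, and still so for the second after the job is handed in, with the robot touching nothing.
It also fails if it takes over 40 s, if anything falls off the work surface, if the arm or the gripper's body presses on something with over 40 N, if the wrist force passes 120 N, or if a joint passes its speed limit or range.

## Working session

There is one attempt and no reset: what is moved stays moved. The work goes in short steps, Python scripts to look and compute and a shell command to move; the robot and the scene stay as the last step left them, time stands still between calls to the robot, and variables do not carry over. Pictures are saved under pics/ and viewed, at most 10 in all, crops included, and the job is handed in when it is done.

```bash
mkdir -p pics
python3 - <<'E'
from rig import manip
import cv2, numpy as np
s=manip.get_state(); print({k:np.round(s[k],3) for k in ('clock','position','ee_rot','contact_force','width')}, manip.pinch_z)
a=manip.get_image("scene"); b=manip.get_image("side")
np.savez('v.npz',**{n+k:d[k] for n,d in(('a',a),('b',b)) for k in d})
cv2.imwrite('pics/scene.png',a['img'][:,:,::-1]); cv2.imwrite('pics/side.png',b['img'][:,:,::-1])
E
```

```text
{'clock': np.float64(0.0), 'position': array([ 0.18 , -0.545,  0.23 ]), 'ee_rot': array([-0.001,  0.987,  0.159, -0.   ]), 'contact_force': array([-0.904,  0.234, -0.138]), 'width': np.float64(0.085)} 0.0187
```

View pics/scene.png

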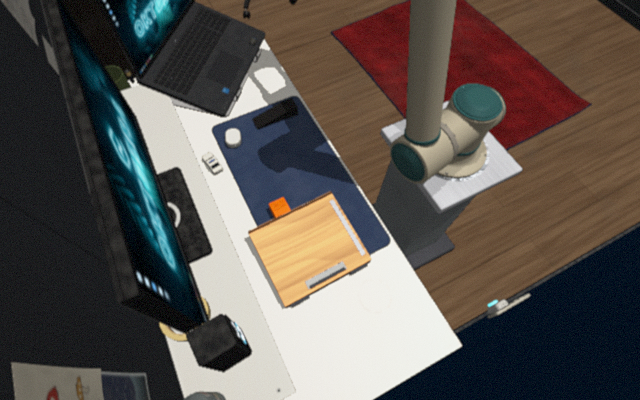

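View pics/side.png

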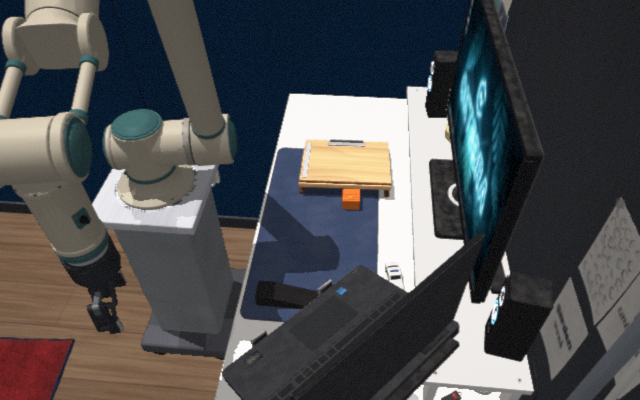

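The scene view shows the orange block at about (279,208), in front of the board edge running (249,235)-(331,194). In the side view the block is at (351,198) and the edge at (300,186)-(391,188). The black spare is at (275,112) in scene and (285,295) in side.

```bash
cat > h.py <<'E'
import numpy as np, cv2
def ray(K,M,p):
    R,t=M[:3,:3],M[:3,3]; d=R.T@np.linalg.solve(K,[p[0],p[1],1]); return -R.T@t,d
def plane(K,M,p,z):
    o,d=ray(K,M,p); return o+d*(z-o[2])/d[2]
def omask(im):
    h=cv2.cvtColor(im,cv2.COLOR_RGB2HSV); m=cv2.inRange(h,(3,190,90),(13,255,255))
    n,l,s,c=cv2.connectedComponentsWithStats(m); i=1+s[1:,4].argmax(); return (l==i).astype(np.uint8),s[i],c[i]
E
python3 - <<'E'
from h import *
v=np.load('v.npz')
for n in 'ab':
    im=v[n+'img'];K=v[n+'mtx'];M=v[n+'world_to_cam']
    m,s,c=omask(im); print(n,s,c, plane(K,M,c,.03).round(3), 'cam',ray(K,M,c)[0].round(2))
    q=cv2.approxPolyDP(cv2.findContours(m,0,2)[0][0],2,True)[:,0]
    for p in q: print(p,plane(K,M,p,.034).round(3),plane(K,M,p,0).round(3))
    x,y,w,h=s[:4]; crop=im[y-60:y+60,x-70:x+100]
    cv2.imwrite(f'pics/c{n}.png',cv2.resize(crop[:,:,::-1],None,fx=4,fy=4,interpolation=2)); print('crop origin',x-70,y-60)
A=[(249,235),(331,194)];B=[(391,186),(301,183)]
for a in A: print('boardA',plane(v['amtx'],v['aworld_to_cam'],a,.035).round(3))
for b in B: print('boardB',plane(v['bmtx'],v['bworld_to_cam'],b,.035).round(3))
E
python3 - <<'E'
import cv2,numpy as np
a=cv2.imread('pics/ca.png');b=cv2.imread('pics/cb.png')
o=np.vstack([a,b])[:, :680]; o=cv2.resize(np.hstack([a[:,:680],b[:,:680]]),(800,282)); cv2.imwrite('pics/cc.png',o)
E
```

```text
a [269 198  18  20  54] [275.09259259 209.2037037 ] [ 0.569 -0.034  0.03 ] cam [0.68 0.39 0.93]
[281 198] [ 0.541 -0.055  0.034] [ 0.536 -0.073  0.   ]
[269 204] [ 0.578 -0.053  0.034] [ 0.574 -0.07   0.   ]
[275 217] [ 0.579 -0.011  0.034] [ 0.575 -0.026  0.   ]
[286 212] [ 0.547 -0.011  0.034] [ 0.541 -0.026  0.   ]
[276 216] [ 0.576 -0.012  0.034] [ 0.571 -0.028  0.   ]
[269 204] [ 0.578 -0.053  0.034] [ 0.574 -0.07   0.   ]
crop origin 199 138
b [343 189  17  20 315] [350.6952381 198.2984127] [ 0.557 -0.048  0.03 ] cam [ 0.58 -0.97  0.98]
[343 189] [ 0.535 -0.018  0.034] [0.533 0.016 0.   ]
[343 207] [ 0.539 -0.085  0.034] [ 0.538 -0.053  0.   ]
[357 208] [ 0.575 -0.085  0.034] [ 0.575 -0.053  0.   ]
[359 190] [ 0.578 -0.019  0.034] [0.578 0.016 0.   ]
crop origin 273 129
boardA [0.661 0.006 0.035]
boardA [ 0.413 -0.004  0.035]
boardB [0.663 0.003 0.035]
boardB [ 0.419 -0.006  0.035]
```

View pics/cc.png

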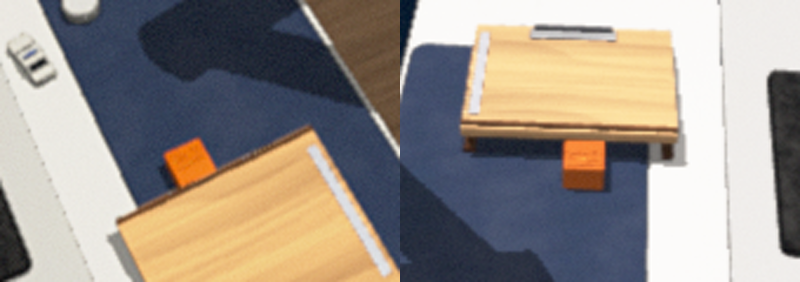

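The wedge points along world +y and its grip is near (0.558, -0.038). Both views agree on this, and the board edge is at y≈0 as the 35 mm figure requires. The board is yawed about 2°. Next is the approach, with a helper to compute the shares.

```bash
cat >> h.py <<'E'
from scipy.spatial.transform import Rotation as Ro
def state():
    from rig import manip
    s=manip.get_state(); q=np.array(s['ee_rot']); return s,np.array(s['position']),Ro.from_quat(q[[1,2,3,0]])
def go(p,yaw):  # tool pointing down, tool x at yaw
    s,p0,R=state(); x=np.array([np.cos(yaw),np.sin(yaw),0]); z=np.array([0,0,-1.])
    T=Ro.from_matrix(np.c_[x,np.cross(z,x),z])
    print('d',(R.inv().apply(np.array(p)-p0)/.25).round(3),'a',((R.inv()*T).as_rotvec()/(np.pi/2)).round(3))
E
python3 - <<'E'
from h import *
v=np.load('v.npz')
print('black',plane(v['amtx'],v['aworld_to_cam'],(275,112),.02).round(3),plane(v['bmtx'],v['bworld_to_cam'],(285,295),.02).round(3))
print('laptop',[plane(v['amtx'],v['aworld_to_cam'],p,.02).round(2) for p in((262,45),(222,112),(142,78))])
go([.32,-.34,.22],1.0); go([.55,-.10,.15],1.6)
E
```

```text
black [ 0.427 -0.351  0.02 ] [ 0.426 -0.355  0.02 ]
laptop [array([ 0.34, -0.65,  0.02]), array([ 0.58, -0.43,  0.02]), array([ 0.77, -0.68,  0.02])]
d [ 0.789 -0.605  0.043] a [-0.001 -0.    -0.434]
d [ 1.963 -1.228  0.325] a [-0.001 -0.001 -0.816]
```

```bash
python3 -m jog '[{"dx":0.79,"dy":-0.6,"dz":0.04,"az":-0.43,"grip":1},{"dx":0.79,"dy":-0.6,"dz":0.04,"az":-0.43,"grip":1},{"dx":0.79,"dy":-0.6,"dz":0.04,"az":-0.43,"grip":1},{"dx":0.79,"dy":-0.6,"dz":0.04,"az":-0.43,"grip":1},{"dx":0.79,"dy":-0.6,"dz":0.04,"az":-0.43,"grip":1}]' 30; python3 -c "
from h import *
go([.555,-.10,.17],1.6)"
```

```text
d [ 1.982 -1.222  0.245] a [-0.001 -0.001 -0.816]schema error: expected keys dx, dy, dz, ax, ay, az, grip
```

All keys are required in each row.

```bash
python3 -m jog '[{"dx":0.79,"dy":-0.6,"dz":0.04,"ax":0,"ay":0,"az":-0.43,"grip":1},{"dx":0.79,"dy":-0.6,"dz":0.04,"ax":0,"ay":0,"az":-0.43,"grip":1},{"dx":0.79,"dy":-0.6,"dz":0.04,"ax":0,"ay":0,"az":-0.43,"grip":1},{"dx":0.79,"dy":-0.6,"dz":0.04,"ax":0,"ay":0,"az":-0.43,"grip":1},{"dx":0.79,"dy":-0.6,"dz":0.04,"ax":0,"ay":0,"az":-0.43,"grip":1}]' 30; python3 -c "
from h import *
go([.555,-.10,.17],1.6)"
```

```text
clock: 0.52
position: [0.2986, -0.3726, 0.2224]
ee_rot: [-0.0, 0.89, 0.457, 0.0]
contact_force: [0.9, -0.1, -0.6]
width: 0.0854
gripper_force: 0.0
d [1.484 0.198 0.21 ] a [-0.    -0.    -0.414]
```

```bash
python3 -m jog '[{"dx":1,"dy":0.13,"dz":0.14,"ax":0,"ay":0,"az":-0.41,"grip":1},{"dx":1,"dy":0.13,"dz":0.14,"ax":0,"ay":0,"az":-0.41,"grip":1},{"dx":1,"dy":0.13,"dz":0.14,"ax":0,"ay":0,"az":-0.41,"grip":1},{"dx":1,"dy":0.13,"dz":0.14,"ax":0,"ay":0,"az":-0.41,"grip":1},{"dx":1,"dy":0.13,"dz":0.14,"ax":0,"ay":0,"az":-0.41,"grip":1}]'; python3 -c "
from h import *
go([.555,-.10,.17],1.6)"
```

```text
clock: 0.93
position: [0.4406, -0.2226, 0.1939]
ee_rot: [-0.0, 0.706, 0.709, -0.0]
contact_force: [0.9, -0.8, 0.1]
width: 0.0849
gripper_force: 0.0
d [0.488 0.46  0.095] a [-0.     0.    -0.016]
```

```bash
python3 -m jog '[{"dx":0.47,"dy":0.44,"dz":0.09,"ax":0,"ay":0,"az":-0.015,"grip":1},{"dx":0.47,"dy":0.44,"dz":0.09,"ax":0,"ay":0,"az":-0.015,"grip":1},{"dx":0.47,"dy":0.44,"dz":0.09,"ax":0,"ay":0,"az":-0.015,"grip":1},{"dx":0.47,"dy":0.44,"dz":0.09,"ax":0,"ay":0,"az":-0.015,"grip":1},{"dx":0.47,"dy":0.44,"dz":0.09,"ax":0,"ay":0,"az":-0.015,"grip":1}]'
python3 - <<'E'
from h import *
from rig import manip
s,p,R=state(); d=manip.get_image('wrist'); im=d['img']; K=d['mtx']
T=np.eye(4);T[:3,:3]=R.as_matrix();T[:3,3]=p; M=np.linalg.inv(T@d['T_tool_cam'])
print(p.round(4)); np.savez('w.npz',K=K,M=M,img=im)
m,st,c=omask(im); print(st,c)
q=cv2.approxPolyDP(max(cv2.findContours(m,0,2)[0],key=len),4,True)[:,0]
for k in q: print(k,plane(K,M,k,.037).round(4),plane(K,M,k,.0).round(4))
cv2.imwrite('pics/w1.png',im[:,:,::-1])
E
```

```text
clock: 1.35
position: [0.5537, -0.1019, 0.1702]
ee_rot: [-0.001, 0.698, 0.716, 0.002]
contact_force: [0.4, -1.1, 0.1]
width: 0.0853
gripper_force: 0.0
[ 0.5537 -0.1019  0.1702]
[298 126  33  19 194] [311.27319588 139.61340206]
[298 126] [ 0.5338 -0.042   0.037 ] [ 0.5314 -0.0452  0.    ]
[301 144] [ 0.5367 -0.0584  0.037 ] [ 0.5347 -0.0638  0.    ]
[330 144] [ 0.5639 -0.0576  0.037 ] [ 0.5656 -0.063   0.    ]
[325 138] [ 0.5591 -0.0522  0.037 ] [ 0.5601 -0.0568  0.    ]
[302 135] [ 0.5375 -0.05    0.037 ] [ 0.5357 -0.0543  0.    ]
```

View pics/w1.png

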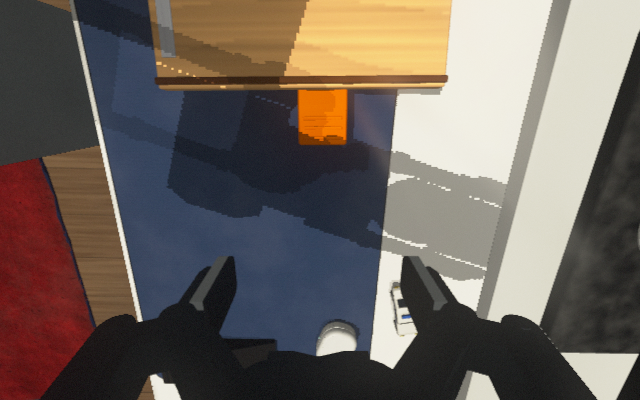

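The wrist view shows the block spanning columns 298-347, with its front-face bottom at row 145. The board's front edge is at rows 76-88, running from column 156 to 447. The full mask was shadow-limited, so I'll use these edges.

Run:
```python
from h import *
w=np.load('w.npz');K,M,im=w['K'],w['M'],w['img']
h=cv2.cvtColor(im,cv2.COLOR_RGB2HSV); m=cv2.inRange(h,(3,150,60),(17,255,255)); m[:,:290]=0;m[:,355:]=0;m[:89]=0;m[150:]=0
for r in (95,110,120,130,136,140,143,145):
    c=np.where(m[r])[0]
    if len(c): print(r,c[0],c[-1],plane(K,M,(c[0],r),.034)[:2].round(4),plane(K,M,(c[-1]+1,r),.034)[:2].round(4),plane(K,M,(c.mean(),r),0)[:2].round(4), im[r,322])
for p in((156,80),(447,77)): print('edge',plane(K,M,p,.038).round(4))
go([.555,-.042,.10],np.pi/2+.02)
```

```text
95 297 347 [ 0.5326 -0.015 ] [ 0.5786 -0.0138] [ 0.5556 -0.014 ] [232 113   0]
110 298 347 [ 0.5335 -0.0279] [ 0.5793 -0.0267] [ 0.5565 -0.0285] [232 113   0]
120 298 346 [ 0.5336 -0.0368] [ 0.5789 -0.0356] [ 0.5563 -0.0384] [230 110   0]
130 298 346 [ 0.5336 -0.0459] [ 0.5795 -0.0446] [ 0.5566 -0.0486] [241 119   0]
136 298 346 [ 0.5336 -0.0514] [ 0.5798 -0.0502] [ 0.5568 -0.0548] [206  92   0]
140 299 346 [ 0.5346 -0.0551] [ 0.58   -0.0539] [ 0.5575 -0.059 ] [214  96   0]
143 299 345 [ 0.5346 -0.0579] [ 0.5792 -0.0567] [ 0.5571 -0.0622] [115  51   0]
edge [ 0.4094 -0.006   0.038 ]
edge [0.6636 0.0032 0.038 ]
d [0.249 0.021 0.282] a [-0.001 -0.001  0.004]
```

```bash
python3 -c "
from h import *
go([.5565,-.042,.08],np.pi/2+.035)"
python3 -m jog '[{"dx":0.12,"dy":0.01,"dz":0.1,"ax":0,"ay":0,"az":-0.006,"grip":1},{"dx":0.24,"dy":0.02,"dz":0.2,"ax":0,"ay":0,"az":-0.006,"grip":1},{"dx":0.24,"dy":0.02,"dz":0.34,"ax":0,"ay":0,"az":-0.006,"grip":1},{"dx":0.24,"dy":0.02,"dz":0.34,"ax":0,"ay":0,"az":-0.006,"grip":1}]' 30; python3 -c "
from h import *
go([.5565,-.042,.006],np.pi/2+.035)"
```

```text
d [0.248 0.028 0.362] a [-0.001 -0.001 -0.005]
clock: 1.73
position: [0.5481, -0.0458, 0.0814]
ee_rot: [-0.005, 0.695, 0.718, -0.004]
contact_force: [-1.8, 0.0, -1.0]
width: 0.0853
gripper_force: 0.0
d [0.013 0.038 0.301] a [-0.008 -0.002 -0.002]
```

```bash
python3 -m jog '[{"dx":0,"dy":0,"dz":0,"ax":0,"ay":0,"az":0,"grip":1},{"dx":0,"dy":0,"dz":0.08,"ax":0,"ay":0,"az":0,"grip":1}]' 30; python3 -c "
from h import *
go([.5565,-.042,.006],np.pi/2+.035)"
```

```text
clock: 1.9
position: [0.5574, -0.0492, 0.071]
ee_rot: [0.004, 0.696, 0.718, 0.002]
contact_force: [1.7, -1.2, -0.1]
width: 0.0853
gripper_force: 0.0
d [ 0.03  -0.005  0.26 ] a [ 0.006  0.002 -0.003]
```

```bash
python3 -m jog '[{"dx":0,"dy":0,"dz":0.06,"ax":0,"ay":0,"az":0,"grip":1},{"dx":0,"dy":0,"dz":0.12,"ax":0,"ay":0,"az":0,"grip":1},{"dx":0,"dy":0,"dz":0.12,"ax":0,"ay":0,"az":0,"grip":1},{"dx":0,"dy":0,"dz":0.12,"ax":0,"ay":0,"az":0,"grip":1},{"dx":0,"dy":0,"dz":0.12,"ax":0,"ay":0,"az":0,"grip":1}]' 30; python3 -c "
from h import *
go([.5565,-.042,.006],np.pi/2+.035)"
```

```text
clock: 2.32
position: [0.5552, -0.0483, 0.0387]
ee_rot: [0.002, 0.696, 0.718, 0.001]
contact_force: [-0.3, -0.5, 0.3]
width: 0.0854
gripper_force: 0.0
d [0.025 0.005 0.131] a [ 0.002  0.001 -0.003]
```

```bash
python3 -m jog '[{"dx":0.02,"dy":0.005,"dz":0.07,"ax":0,"ay":0,"az":0,"grip":1},{"dx":0.025,"dy":0.005,"dz":0.13,"ax":0,"ay":0,"az":0,"grip":1},{"dx":0.025,"dy":0.005,"dz":0.13,"ax":0,"ay":0,"az":0,"grip":1},{"dx":0.025,"dy":0.005,"dz":0.13,"ax":0,"ay":0,"az":0,"grip":1}]' 30; python3 -c "
from h import *
go([.5565,-.042,.006],np.pi/2+.035)"
```

```text
clock: 2.65
position: [0.5551, -0.0411, 0.0051]
ee_rot: [0.0, 0.696, 0.718, 0.0]
contact_force: [0.0, -0.6, 0.4]
width: 0.0854
gripper_force: 0.0
d [-0.004  0.005 -0.004] a [ 0.     0.    -0.003]
```

```bash
python3 -m jog '[{"dx":0,"dy":0,"dz":0,"ax":0,"ay":0,"az":0,"grip":-1},{"dx":0,"dy":0,"dz":0,"ax":0,"ay":0,"az":0,"grip":-1},{"dx":0,"dy":0,"dz":0,"ax":0,"ay":0,"az":0,"grip":-1},{"dx":0,"dy":0,"dz":0,"ax":0,"ay":0,"az":0,"grip":-1},{"dx":0,"dy":0,"dz":0,"ax":0,"ay":0,"az":0,"grip":-1}]' 30; python3 -m jog '[{"dx":0,"dy":0,"dz":0,"ax":0,"ay":0,"az":0,"grip":-1},{"dx":0,"dy":0,"dz":0,"ax":0,"ay":0,"az":0,"grip":-1},{"dx":0,"dy":0,"dz":0,"ax":0,"ay":0,"az":0,"grip":-1},{"dx":0,"dy":0,"dz":0,"ax":0,"ay":0,"az":0,"grip":-1},{"dx":0,"dy":0,"dz":0,"ax":0,"ay":0,"az":0,"grip":-1}]' 30
```

```text
clock: 3.07
position: [0.5564, -0.0412, 0.0055]
ee_rot: [0.002, 0.696, 0.718, 0.001]
contact_force: [1.0, -0.4, 5.0]
width: 0.0455
gripper_force: 33.5
clock: 3.48
position: [0.5564, -0.0412, 0.0055]
ee_rot: [0.002, 0.696, 0.718, 0.001]
contact_force: [1.3, -0.1, 5.5]
width: 0.0458
gripper_force: 33.6
```

Firm grip at 46 mm, matching the block. First tug of 25 mm, then a rest.

```bash
python3 -m jog '[{"dx":-0.025,"dy":0,"dz":0,"ax":0,"ay":0,"az":0,"grip":-1},{"dx":-0.05,"dy":0,"dz":0,"ax":0,"ay":0,"az":0,"grip":-1},{"dx":-0.075,"dy":0,"dz":0,"ax":0,"ay":0,"az":0,"grip":-1},{"dx":-0.1,"dy":0,"dz":0,"ax":0,"ay":0,"az":0,"grip":-1},{"dx":-0.1,"dy":0,"dz":0,"ax":0,"ay":0,"az":0,"grip":-1}]' 30; python3 -m jog '[{"dx":0,"dy":0,"dz":0,"ax":0,"ay":0,"az":0,"grip":-1},{"dx":0,"dy":0,"dz":0,"ax":0,"ay":0,"az":0,"grip":-1},{"dx":0,"dy":0,"dz":0,"ax":0,"ay":0,"az":0,"grip":-1},{"dx":0,"dy":0,"dz":0,"ax":0,"ay":0,"az":0,"grip":-1},{"dx":0,"dy":0,"dz":0,"ax":0,"ay":0,"az":0,"grip":-1}]' 30
python3 - <<'E'
from h import *
from rig import manip
d=manip.get_image('side'); v=np.load('v.npz')
cv2.imwrite('pics/t1.png',cv2.resize(np.vstack([v['bimg'][120:220,270:410],d['img'][120:220,270:410]])[:,:,::-1],None,fx=3,fy=3)[:600])
E
```

```text
clock: 3.9
position: [0.5555, -0.0633, 0.0055]
ee_rot: [-0.001, 0.697, 0.717, 0.002]
contact_force: [-1.2, 9.9, 9.1]
width: 0.0457
gripper_force: 34.1
clock: 4.32
position: [0.5555, -0.0633, 0.0055]
ee_rot: [-0.001, 0.697, 0.717, 0.001]
contact_force: [0.0, 8.7, 9.4]
width: 0.0456
gripper_force: 34.0
```

View pics/t1.png

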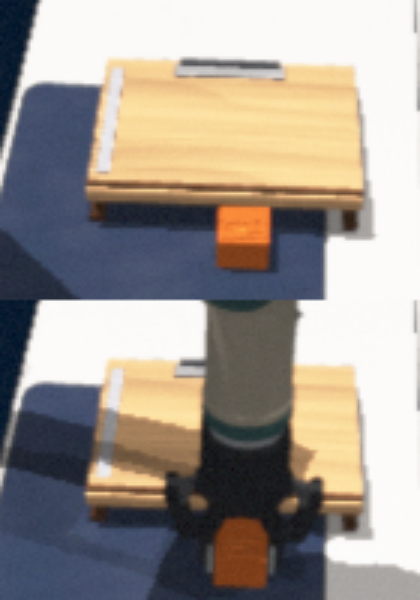

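Compared side by side, the gripper holds the block, the block has come back and the board edge has sunk, moving from row 205 to about row 507-300 in the crop. Pull force is about 9 N with a 22 mm move. Continuing.

```bash
python3 -m jog '[{"dx":-0.025,"dy":0.002,"dz":0,"ax":0,"ay":0,"az":0,"grip":-1},{"dx":-0.05,"dy":0.004,"dz":0,"ax":0,"ay":0,"az":0,"grip":-1},{"dx":-0.075,"dy":0.006,"dz":0,"ax":0,"ay":0,"az":0,"grip":-1},{"dx":-0.1,"dy":0.006,"dz":0,"ax":0,"ay":0,"az":0,"grip":-1},{"dx":-0.1,"dy":0.006,"dz":0,"ax":0,"ay":0,"az":0,"grip":-1}]' 30; python3 -m jog '[{"dx":0,"dy":0,"dz":0,"ax":0,"ay":0,"az":0,"grip":-1},{"dx":0,"dy":0,"dz":0,"ax":0,"ay":0,"az":0,"grip":-1},{"dx":0,"dy":0,"dz":0,"ax":0,"ay":0,"az":0,"grip":-1},{"dx":0,"dy":0,"dz":0,"ax":0,"ay":0,"az":0,"grip":-1},{"dx":0,"dy":0,"dz":0,"ax":0,"ay":0,"az":0,"grip":-1}]' 30
```

```text
clock: 4.78
position: [0.557, -0.0876, 0.0055]
ee_rot: [-0.002, 0.697, 0.717, 0.002]
contact_force: [-2.1, 11.4, 11.2]
width: 0.0453
gripper_force: 34.3
clock: 5.2
position: [0.557, -0.0875, 0.0055]
ee_rot: [-0.002, 0.697, 0.718, 0.001]
contact_force: [-1.7, 10.6, 12.1]
width: 0.0454
gripper_force: 34.2
```

```bash
python3 -m jog '[{"dx":0,"dy":0,"dz":0,"ax":0,"ay":0,"az":0,"grip":-1}]' 30
```

```text
clock: 5.28
position: [0.5569, -0.0875, 0.0055]
ee_rot: [-0.002, 0.697, 0.718, 0.001]
contact_force: [-2.0, 10.8, 11.6]
width: 0.0455
gripper_force: 34.2
```

```bash
python3 -m jog '[{"dx":-0.025,"dy":0.002,"dz":0,"ax":0,"ay":0,"az":0,"grip":-1},{"dx":-0.05,"dy":0.003,"dz":0,"ax":0,"ay":0,"az":0,"grip":-1},{"dx":-0.075,"dy":0.003,"dz":0,"ax":0,"ay":0,"az":0,"grip":-1},{"dx":-0.1,"dy":0.003,"dz":0,"ax":0,"ay":0,"az":0,"grip":-1},{"dx":-0.1,"dy":0.003,"dz":0,"ax":0,"ay":0,"az":0,"grip":-1}]' 30; python3 -m jog '[{"dx":0,"dy":0,"dz":0,"ax":0,"ay":0,"az":0,"grip":-1},{"dx":0,"dy":0,"dz":0,"ax":0,"ay":0,"az":0,"grip":-1},{"dx":0,"dy":0,"dz":0,"ax":0,"ay":0,"az":0,"grip":-1},{"dx":0,"dy":0,"dz":0,"ax":0,"ay":0,"az":0,"grip":-1},{"dx":0,"dy":0,"dz":0,"ax":0,"ay":0,"az":0,"grip":-1}]' 30
python3 - <<'E'
from h import *
from rig import manip
d=manip.get_image('side')
cv2.imwrite('pics/t3.png',cv2.resize(d['img'][120:240,270:430][:,:,::-1],None,fx=4,fy=4))
E
```

```text
clock: 5.7
position: [0.5583, -0.1123, 0.0055]
ee_rot: [-0.003, 0.697, 0.717, 0.001]
contact_force: [-2.0, 11.5, 12.3]
width: 0.0453
gripper_force: 34.3
clock: 6.12
position: [0.5583, -0.1123, 0.0055]
ee_rot: [-0.002, 0.696, 0.718, 0.001]
contact_force: [-2.4, 11.3, 11.5]
width: 0.0454
gripper_force: 34.3
```

View pics/t3.png

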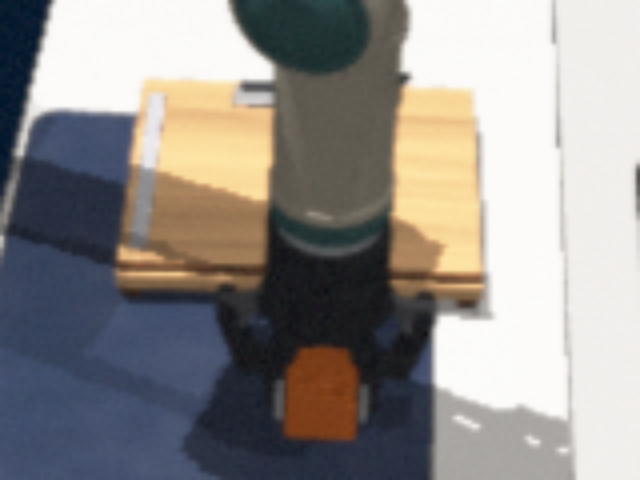

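The wedge is 71 mm out, with the block at crop (320,395), held straight. The board is nearly down, with its edge and frame almost touching at row 285. Next come two more tugs with rests.

```bash
python3 -m jog '[{"dx":-0.025,"dy":0,"dz":0,"ax":0,"ay":0,"az":0,"grip":-1},{"dx":-0.05,"dy":0,"dz":0,"ax":0,"ay":0,"az":0,"grip":-1},{"dx":-0.075,"dy":0,"dz":0,"ax":0,"ay":0,"az":0,"grip":-1},{"dx":-0.1,"dy":0,"dz":0,"ax":0,"ay":0,"az":0,"grip":-1},{"dx":-0.1,"dy":0,"dz":0,"ax":0,"ay":0,"az":0,"grip":-1}]' 30; python3 -m jog '[{"dx":0,"dy":0,"dz":0,"ax":0,"ay":0,"az":0,"grip":-1},{"dx":0,"dy":0,"dz":0,"ax":0,"ay":0,"az":0,"grip":-1},{"dx":0,"dy":0,"dz":0,"ax":0,"ay":0,"az":0,"grip":-1},{"dx":0,"dy":0,"dz":0,"ax":0,"ay":0,"az":0,"grip":-1},{"dx":0,"dy":0,"dz":0,"ax":0,"ay":0,"az":0,"grip":-1}]' 30;  python3 -m jog '[{"dx":0,"dy":0,"dz":0,"ax":0,"ay":0,"az":0,"grip":-1}]' 30
```

```text
clock: 6.58
position: [0.5601, -0.1396, 0.0055]
ee_rot: [-0.001, 0.696, 0.718, 0.001]
contact_force: [-1.6, 4.5, 10.0]
width: 0.0459
gripper_force: 34.0
clock: 7.0
position: [0.5601, -0.1396, 0.0055]
ee_rot: [-0.0, 0.696, 0.718, 0.001]
contact_force: [-1.6, 3.7, 9.8]
width: 0.0457
gripper_force: 34.0
clock: 7.08
position: [0.5601, -0.1396, 0.0055]
ee_rot: [-0.0, 0.696, 0.718, 0.001]
contact_force: [-1.9, 4.2, 9.1]
width: 0.0455
gripper_force: 34.0
```

```bash
python3 -m jog '[{"dx":-0.025,"dy":0,"dz":0,"ax":0,"ay":0,"az":0,"grip":-1},{"dx":-0.05,"dy":0,"dz":0,"ax":0,"ay":0,"az":0,"grip":-1},{"dx":-0.075,"dy":0,"dz":0,"ax":0,"ay":0,"az":0,"grip":-1},{"dx":-0.1,"dy":0,"dz":0,"ax":0,"ay":0,"az":0,"grip":-1},{"dx":-0.1,"dy":0,"dz":0,"ax":0,"ay":0,"az":0,"grip":-1}]' 30; python3 -m jog '[{"dx":0,"dy":0,"dz":0,"ax":0,"ay":0,"az":0,"grip":-1},{"dx":0,"dy":0,"dz":0,"ax":0,"ay":0,"az":0,"grip":-1},{"dx":0,"dy":0,"dz":0,"ax":0,"ay":0,"az":0,"grip":-1},{"dx":0,"dy":0,"dz":0,"ax":0,"ay":0,"az":0,"grip":-1},{"dx":0,"dy":0,"dz":0,"ax":0,"ay":0,"az":0,"grip":-1}]' 30;  python3 -m jog '[{"dx":0,"dy":0,"dz":0,"ax":0,"ay":0,"az":0,"grip":1},{"dx":0,"dy":0,"dz":0,"ax":0,"ay":0,"az":0,"grip":1},{"dx":0,"dy":0,"dz":0,"ax":0,"ay":0,"az":0,"grip":1},{"dx":0,"dy":0,"dz":0,"ax":0,"ay":0,"az":0,"grip":1},{"dx":0,"dy":0,"dz":0,"ax":0,"ay":0,"az":0,"grip":1}]' 30
```

```text
clock: 7.5
position: [0.5609, -0.1648, 0.0055]
ee_rot: [-0.001, 0.696, 0.718, 0.001]
contact_force: [-0.5, 3.9, 9.5]
width: 0.0451
gripper_force: 34.0
clock: 7.92
position: [0.5609, -0.1648, 0.0055]
ee_rot: [-0.0, 0.696, 0.718, 0.001]
contact_force: [-0.4, 3.0, 8.8]
width: 0.0454
gripper_force: 33.9
clock: 8.33
position: [0.5607, -0.1657, 0.0039]
ee_rot: [-0.0, 0.696, 0.718, -0.0]
contact_force: [-0.1, -0.5, 0.6]
width: 0.0854
gripper_force: 0.0
```

Released. Now I go straight up, slowly at first, then back a little.

```bash
python3 -m jog '[{"dx":0,"dy":0,"dz":-0.06,"ax":0,"ay":0,"az":0,"grip":1},{"dx":0,"dy":0,"dz":-0.15,"ax":0,"ay":0,"az":0,"grip":1},{"dx":0,"dy":0,"dz":-0.28,"ax":0,"ay":0,"az":0,"grip":1},{"dx":0,"dy":0,"dz":-0.42,"ax":0,"ay":0,"az":0,"grip":1},{"dx":0,"dy":0,"dz":-0.55,"ax":0,"ay":0,"az":0,"grip":1}]' 30; python3 -m jog '[{"dx":-0.1,"dy":-0.1,"dz":-0.1,"ax":0,"ay":0,"az":0,"grip":1},{"dx":-0.25,"dy":-0.25,"dz":-0.2,"ax":0,"ay":0,"az":0,"grip":1},{"dx":-0.35,"dy":-0.4,"dz":-0.25,"ax":0,"ay":0,"az":0,"grip":1},{"dx":-0.35,"dy":-0.4,"dz":-0.25,"ax":0,"ay":0,"az":0,"grip":1},{"dx":-0.35,"dy":-0.4,"dz":-0.25,"ax":0,"ay":0,"az":0,"grip":1}]'
python3 - <<'E'
from h import *
from rig import manip
a=manip.get_image('scene')['img']; b=manip.get_image('side')['img']
cv2.imwrite('pics/f.png',cv2.resize(np.hstack([a[80:320,190:400],b[120:360,230:430]])[:,:,::-1],(800,468)))
E
```

```text
clock: 8.75
position: [0.5606, -0.1656, 0.143]
ee_rot: [-0.0, 0.696, 0.718, -0.0]
contact_force: [1.5, 0.3, 0.1]
width: 0.0856
gripper_force: 0.0
clock: 9.17
position: [0.4611, -0.2593, 0.2063]
ee_rot: [0.002, 0.697, 0.717, -0.001]
contact_force: [0.7, -0.1, 0.1]
width: 0.0855
gripper_force: 0.0
```

View pics/f.png

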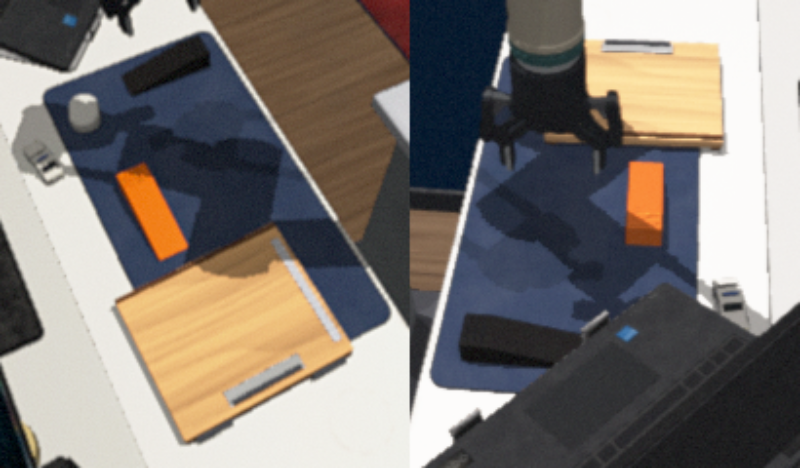

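Both views show the whole wedge lying on its base, with its tip at (172,258) and a clear gap to the board. The board is flat on its frame, the black spare has not moved, and the arm is clear of everything.

```bash
python3 -m jog '[{"dx":0,"dy":0,"dz":0,"ax":0,"ay":0,"az":0,"grip":1},{"dx":0,"dy":0,"dz":0,"ax":0,"ay":0,"az":0,"grip":1}]'; python3 -c "
from rig import manip
print(manip.sign_off())"
```

```text
clock: 9.43
position: [0.4641, -0.2554, 0.2035]
ee_rot: [-0.001, 0.696, 0.718, 0.0]
contact_force: [0.4, 0.7, -1.0]
width: 0.0855
gripper_force: 0.0
the job is handed in; nothing more can be done
None
```

I handed the job in at 9.4 s: the orange wedge came out in five tugs of about 25 mm with half-second rests and lies clear on its base, the board is flat on its frame, and the black spare was not touched; no verdict was returned.

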